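Stack a hip liner set in the press nest under the cure lamp

TASK

Swing the cure lamp on its hinged arm well clear of the press nest, far enough round to reach or come close to its outer stop. Then stack the set squarely between the nest's four posts, in this order: the white nylon hip liner (mouth up) on the nest floor, every amber resin spacer disc that lies on the counter flat on top of it, and last the steel pressure disc with its knob up. Finally swing the lamp back over the finished stack to its inner stop, and leave the finger bones, sieve cup and scoop where they are.

Things in the scene. Friction and masses are not known exactly. Their poses are not given: they have to be found in the camera images.
- pocket (a point): centre of the press nest's floor, 12 mm above the counter; z up, x and y along the base plate's edges. Four upright round steel posts (12 mm thick, rounded tops) stand at (+-26.9, +-26.9) mm from it and rise 90 mm above the floor: a round pocket 64 mm across for the 60 mm parts, with 41 mm gaps between posts towards +-x and +-y that let fingers through
- station: fixed dark steel base plate, 120 x 300 x 12 mm, that carries the nest and the lamp's pillar; same axes as pocket. Origin: on the counter right under pocket; the plate reaches 60 mm to either side along x, from -65 to +235 mm along y. The pillar (48 mm across at the foot, 24 mm above) stands at (0, +170) mm
- lamp_arm (a joint): angle of the hinged lamp arm about the upright pillar: 0 = inner stop, lamp head centred right over the nest; 1.3 = outer stop, clear on the side away from the robot (counter-clockwise seen from above). The hinge has a little friction (about 1 N at the handle) and stays where it is left
- lamp_handle (a point): point on the axis of the black upright handle post (18 mm across, 55 mm tall) on top of the white round lamp head, 15 mm below the handle's top, 240 mm above the counter. The head is 90 mm across, its underside 169 mm and its top 200 mm above the counter. It moves with the arm, 170 mm from the hinge axis
- lamp_hinge (a point): point on the arm's upright hinge axis, at the height of lamp_handle (240 mm); the hinge boss is 40 mm across and ends 208 mm above the counter
- liner: loose white nylon hip liner: an open round cup, 60 mm across outside, 44 mm tall, wall 5 mm, cavity 50 mm across, foot tapering to 48 mm over the lowest 10 mm. Stands mouth up. Origin: centre of its underside; z axis out of the mouth. 60 to 130 g
- disc: loose steel pressure disc 60 mm across, 12 mm thick, with a black upright knob in the middle, 22 mm across and 26 mm tall (38 mm overall). Lies knob up. Origin: centre of its underside; z axis through the knob. 180 to 290 g
- spacer1: loose amber resin spacer, a plain solid disc 60 mm across and 10 mm thick (two to four of these are on the counter, lying flat; absent ones read None). Origin: its centre; z axis: the disc's axis (either face may be up). About 35 g
- spacer2: loose amber resin spacer, a plain solid disc 60 mm across and 10 mm thick (two to four of these are on the counter, lying flat; absent ones read None). Origin: its centre; z axis: the disc's axis (either face may be up). About 35 g
- spacer3: loose amber resin spacer, a plain solid disc 60 mm across and 10 mm thick (two to four of these are on the counter, lying flat; absent ones read None). Origin: its centre; z axis: the disc's axis (either face may be up). About 35 g
- spacer4: loose amber resin spacer, a plain solid disc 60 mm across and 10 mm thick (two to four of these are on the counter, lying flat; absent ones read None). Origin: its centre; z axis: the disc's axis (either face may be up). About 35 g
- bone1: bystander: amber resin finger bone prototype, 93 mm long along its x axis, 20 mm high; origin under its middle. To be left alone
- bone2: bystander: second amber resin finger bone, like the first. To be left alone
- sieve_cup: bystander: clear polycarbonate sieve cup, 84 mm across, 75 mm high; origin under its centre. To be left alone
- scoop: bystander: copper-tone measuring scoop, bowl 64 mm across and 30 mm high over the origin, flat handle reaching 128 mm towards its -x. To be left alone
Not all that is in view belongs to the job. Leave any purple or turquoise look-alike of the spacer2 alone.

How it is judged (in metres and radians):
On the way, in this order (a step that is already met when the one before it is completed fails the run):
1. the lamp arm is swung well clear of the nest (more than 1.0 rad) (value of joint lamp_arm above 1 rad), for 0.2 s.
2. the liner stands mouth up on the nest floor between the posts (horizontal distance between liner and pocket below 0.006 m and angle between the z axis of liner and the z axis of pocket, either way round below 0.06 rad and angle between liner's own z axis and vertical below 0.06 rad and z of liner in the frame of pocket between -0.004 and 0.004 m), for 0.3 s.
3. every spacer present lies flat on the liner, between the posts (all of step 2 and horizontal distance between each of spacer1, spacer2, spacer3, spacer4 and pocket below 0.006 m and angle between the z axis of each of spacer1, spacer2, spacer3, spacer4 and the z axis of pocket, either way round below 0.06 rad and z of spacer1 in the frame of pocket between 0.045 and 0.083 m and z of spacer2 in the frame of pocket between 0.045 and 0.083 m and z of spacer3 in the frame of pocket between 0.045 and 0.083 m and z of spacer4 in the frame of pocket between 0.045 and 0.083 m), for 0.3 s.
4. the steel disc lies flat on the spacers, knob up (all of step 3 and horizontal distance between disc and pocket below 0.006 m and angle between the z axis of disc and the z axis of pocket, either way round below 0.06 rad and angle between disc's own z axis and vertical below 0.06 rad and z of disc in the frame of pocket between 0.06 and 0.088 m and ((angle between spacer1's own z axis and vertical below 1 rad and z of disc in the frame of spacer1 above 0.002 m) or (angle between spacer1's own z axis and vertical above 2 rad and z of disc in the frame of spacer1 below -0.002 m)) and ((angle between spacer2's own z axis and vertical below 1 rad and z of disc in the frame of spacer2 above 0.002 m) or (angle between spacer2's own z axis and vertical above 2 rad and z of disc in the frame of spacer2 below -0.002 m)) and ((angle between spacer3's own z axis and vertical below 1 rad and z of disc in the frame of spacer3 above 0.002 m) or (angle between spacer3's own z axis and vertical above 2 rad and z of disc in the frame of spacer3 below -0.002 m)) and ((angle between spacer4's own z axis and vertical below 1 rad and z of disc in the frame of spacer4 above 0.002 m) or (angle between spacer4's own z axis and vertical above 2 rad and z of disc in the frame of spacer4 below -0.002 m))), for 0.3 s.
5. the lamp is swung back over the stack, to its inner stop (less than 0.1 rad) (value of joint lamp_arm below 0.1 rad), for 0.2 s.
At the end, for the whole second after the job is handed in: Liner mouth up on the nest floor (within 4 mm), all present spacers on top of it, the disc knob up above all of them, each within 6 mm of the pocket's axis and within 0.06 rad of flat, at rest; lamp arm within 0.1 rad of its inner stop (all of step 4 and value of joint lamp_arm below 0.1 rad and linear speed of each of liner, disc, spacer1, spacer2, spacer3, spacer4 below 0.03 m/s); the robot touches nothing.
It fails at once if the first amber finger bone is moved by more than 30 mm (distance of bone1 from where it was at the start of the episode above 0.03 m).
It fails at once if the second amber finger bone is moved by more than 30 mm (distance of bone2 from where it was at the start of the episode above 0.03 m).
It fails at once if the clear sieve cup is moved by more than 30 mm (distance of sieve_cup from where it was at the start of the episode above 0.03 m).
It fails at once if the copper scoop is moved by more than 30 mm (distance of scoop from where it was at the start of the episode above 0.03 m).
Of spacer1, spacer2, spacer3, spacer4 only 2 to 4 are there at a start; the rules pass over those that are not, and their reading is None.
At some moment in a run one of liner, disc, spacer1, spacer2, spacer3, spacer4 may be knocked a few centimetres aside while the robot is not near it.
It also fails if it takes over 210 s, if anything falls off the work surface, if the arm or the gripper's body presses on something with over 40 N, if the wrist force passes 120 N, or if a joint passes its speed limit or range.

ROBOT

A 6-joint arm with a two-finger parallel gripper is mounted at the origin on the work surface. World frame = base frame: x ahead of the robot, y to its left, z up, the work surface at z = 0. Lengths are in mm, angles in rad, forces in N, time in s.
With the tool pointing down it reaches from about 375 to 900 mm from the base axis. Payload 3.1 kg.
Tool frame: the origin (TCP) lies between the finger pads; the fingertips stand manip.tip_extent ahead of it and the grasp point (between the pads) lies 3 mm ahead of it (manip.tip_extent is the distance from the TCP to the fingertips, in mm); z points along the fingers, y is the direction in which the jaws open and shut (so a half turn about z gives the same grasp; the last joint's range is limited). The gripper opens to 85 mm and grips with 20 to 120 N. Pads are 22 mm wide; open, the fingers measure 114 mm over their backs; the gripper's body (76 mm by 85 mm) begins 54 mm behind the grasp point. The pads swing forward as they close: fully open they stand 13 mm farther back than shut.
Start: joints at [-1.345, 0.527, 1.433, -0, 1.181, -0.178], TCP at [245.592, -574.701, 253.31] pointing down, gripper open.
Joint ranges: [-3.08, 3.08], [-0.75, 2.2], [0.22, 2.44], [-1.43, 4.57], [0, 2.65], [-2.85, 2.85]. Speed limits (rad/s): [2.79, 2.79, 3.14, 3.14, 3.14, 3.14].

INTERFACE

Orientations are given as a unit quaternion [w, x, y, z].
In Python, from plant import manip gives the robot as it stands. Calls block until the motion is done:
- manip.reach(position, orientation): joint-space move of the TCP to a pose.
- manip.line_to(position, frame=None, velocity=150, max_force=None): straight line of the TCP; frame=None keeps the orientation; velocity is the mean speed in mm/s. With max_force (N) it stops when the force on the tool has changed by that much, and returns True; else False.
- manip.move_j(angles): joint-space move.
- manip.move_gripper(opening, grip_force=None): finger opening in mm; grip_force is the grip in N (None keeps the last); returns when the fingers have stopped.
- manip.sleep(seconds).
- manip.solve_ik(position, orientation): joint angles nearest the present ones, or None.
- manip.read_camera(name): name is "scene" or "top" or "wrist"; returns a dict with "img" (480x640x3 uint8, blue, green, red), "intrinsics" (3x3 intrinsics, pixels), "R" (3x3) and "t" (3): a world point X has camera coordinates R X + t; the wrist camera has in their place "tool_from_camera" (4x4, takes a point from camera to tool coordinates, whose origin is the TCP and whose axes are the flange's). Camera axes: x right, y down, z forward; pixel columns grow to the right and rows downward; lengths in mm; the calibration is good to about 2 mm. The wrist camera is an equidistant fisheye: a pixel r from the principal point sees the ray r / f radians off the axis. A picture is of the moment at which its call begins: read the wrist's pose just before it. There is no depth.
A pose or a line that the arm cannot do raises manip.IKError and nothing moves.
- manip.finish_job(): hands the job in, once; it reports no verdict.
Trained networks look in a picture, given as the dict that the camera call returned (one of the last four; its "shot" number tells which), for a name from the list of things; names that differ only in an ending like _2 or _b are one class to them, and where a whole thing is asked for, a point or a joint stands for the part that bears it (a point fixed in the world has none). Each returns a list of dicts, best first, with "score" (0 to 1); they miss things now and then, are a little off and sometimes report something else, mostly with a low value. They report only what shows in the picture. A call takes as long as a camera call. They do not tell look-alikes from the thing itself.
- manip.spot_in(picture, thing): "uv" ([column, row] in pixels, amid what is visible of it).
- manip.pinpoint(picture, thing): "uv" ([column, row] in pixels: a listed point, or the origin of a listed thing).
Readings, each from a call of its own:
- manip.current_time_s(): time.
- manip.current_qpos(): joint angles.
- manip.current_qvel(): joint speeds.
- manip.current_joint_torque(): joint torques, N m.
- manip.current_tool_pos(): TCP position.
- manip.current_eef_rot(): TCP orientation.
- manip.current_contact_force(): force on the tool from outside, world axes, zero at the start.
- manip.current_wrist_torque(): the same for the moment, N m.
- manip.current_grip_width(): finger opening in mm.
Only numpy, scipy, OpenCV 4.12 (cv2) and the standard library are available. Lean on these libraries where they do the work, as an engineer would, in place of code of your own. Each camera call takes 0.05 s, during which the arm holds its last target.

## Working session

There is one attempt and no reset: what is moved stays moved. The work goes in short steps, each a Python script; the robot and the scene stay as the last script left them, time stands still between calls to the robot, and variables do not carry over. Pictures are saved under pics/ and viewed, and the job is handed in when it is done.

```bash
ls; mkdir -p pics
python3 - <<'E'
from plant import manip
import cv2
print(manip.current_time_s(), manip.tip_extent, manip.current_tool_pos(), manip.current_eef_rot())
for n in ["scene","top","wrist"]:
    p=manip.read_camera(n); cv2.imwrite(f"pics/{n}0.png",p["img"])
    print(n,p["intrinsics"].tolist() if hasattr(p["intrinsics"],'tolist') else p["intrinsics"], {k:p[k] for k in p if k in("R","t","tool_from_camera","shot")})
E
```

```text
pics
0.0 22.0 [ 245.43631843 -574.0639583   252.33843351] [-1.06672847e-03  9.79688482e-01  2.00522668e-01 -2.31147313e-05]
scene [[437.3792679010712, 0.0, 326.0075543311902], [0.0, 437.3792679010712, 240.5028264647987], [0.0, 0.0, 1.0]] {'R': array([[ 0.49155461,  0.87058494,  0.02135243],
       [ 0.62165222, -0.33361901, -0.70869378],
       [-0.60985456,  0.36163548, -0.70519302]]), 't': array([-227.1895782 , -187.59821833, 1382.51494165]), 'shot': 1}
top [[517.4034379869233, 0.0, 316.5881910279263], [0.0, 517.4034379869233, 237.36344227434628], [0.0, 0.0, 1.0]] {'R': array([[ 2.69896980e-02, -9.99629112e-01,  3.63245223e-03],
       [-9.87975787e-01, -2.72280977e-02, -1.52192229e-01],
       [ 1.52234687e-01,  5.18847442e-04, -9.88344237e-01]]), 't': array([ -44.38716029,  494.06093428, 1483.3075658 ]), 'shot': 2}
wrist [[371.64829954431775, 0.0, 317.702029976053], [0.0, 371.64829954431775, 245.47946532753477], [0.0, 0.0, 1.0]] {'tool_from_camera': array([[-4.25771763e-04, -9.64254371e-01, -2.64977973e-01,
         6.53966859e+01],
       [ 9.99999557e-01, -6.33036352e-04,  6.96799414e-04,
         4.57926228e-01],
       [-8.39632570e-04, -2.64977559e-01,  9.64254214e-01,
        -1.20902933e+02],
       [ 0.00000000e+00,  0.00000000e+00,  0.00000000e+00,
         1.00000000e+00]]), 'shot': 3}
```

View pics/scene0.png

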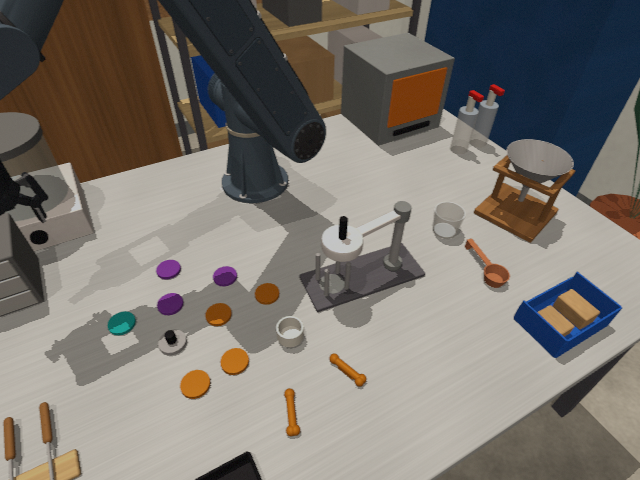

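View pics/top0.png

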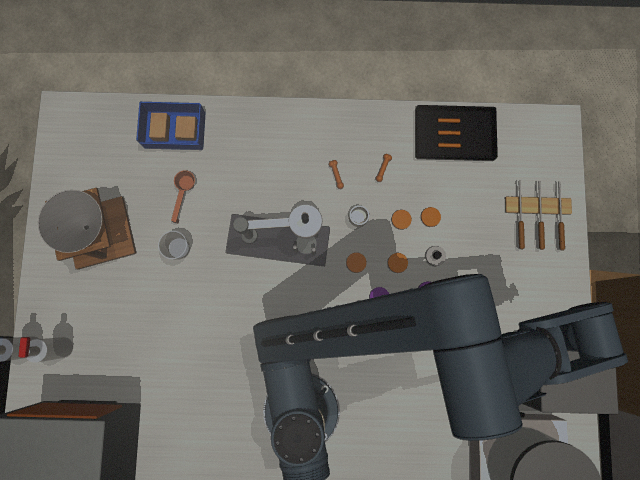

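```bash
cat > h.py <<'E'
import numpy as np, cv2
from plant import manip
from scipy.spatial.transform import Rotation as Rn
def ray(p,uv):
    K=np.array(p["intrinsics"]); 
    d=np.array([(uv[0]-K[0,2])/K[0,0],(uv[1]-K[1,2])/K[1,1],1.0])
    R=np.array(p["R"]); t=np.array(p["t"])
    return -R.T@t, R.T@d
def at_z(p,uv,z):
    c,d=ray(p,uv); return c+d*(z-c[2])/d[2]
def proj(p,X):
    K=np.array(p["intrinsics"]); q=np.array(p["R"])@np.array(X,float)+np.array(p["t"]); q=K@q; return q[:2]/q[2]
def down(yaw):
    """tool pointing down; tool y (jaw axis) along world angle yaw"""
    y=np.array([np.cos(yaw),np.sin(yaw),0]); z=np.array([0,0,-1.]); x=np.cross(y,z)
    q=Rn.from_matrix(np.stack([x,y,z],1)).as_quat(); return np.array([q[3],q[0],q[1],q[2]])
E
python3 - <<'E'
from h import *
for n in ["top","scene"]:
    p=manip.read_camera(n)
    for th,z in [("pocket",12),("station",0),("lamp_handle",240),("lamp_hinge",240),("liner",0),("disc",0),("spacer1",5),("bone1",0),("sieve_cup",0),("scoop",0)]:
        r=manip.pinpoint(p,th)
        for d in r:
            print(n,th,np.round(d["uv"],1),round(d["score"],2),np.round(at_z(p,d["uv"],z),1))
print(manip.current_time_s())
E
```

```text
top pocket [307.8 243.7] 0.9 [479.2  -5.2  12. ]
top station [305.9 245.8] 0.64 [474.4   0.5   0. ]
top lamp_handle [302.2 219.4] 0.72 [509.4   7.  240. ]
top lamp_handle [239.6 222.6] 0.48 [496.7 166.6 240. ]
top lamp_handle [304.6 244.3] 0.42 [445.3  -1.1 240. ]
top lamp_hinge [239.6 222.3] 0.67 [497.5 166.7 240. ]
top liner [359.  215.6] 0.83 [ 571.3 -157.7    0. ]
top disc [433.6 257.1] 0.69 [ 450.7 -383.3    0. ]
top spacer1 [356.8 262.9] 0.89 [ 426.4 -152.9    5. ]
top spacer1 [426.8 216.5] 0.71 [ 573.2 -362.5    5. ]
top spacer1 [397.5 262.3] 0.62 [ 431.5 -274.3    5. ]
top spacer1 [426.8 290.1] 0.6 [ 351.2 -361.3    5. ]
top spacer1 [401.4 217.7] 0.59 [ 567.4 -285.6    5. ]
top spacer1 [379.7 298.8] 0.46 [ 321.9 -222.1    5. ]
top bone1 [381.8 166.4] 0.72 [ 727.6 -225.7    0. ]
top bone1 [305.1 246.5] 0.67 [472.2   2.9   0. ]
top bone1 [335.7 175.3] 0.65 [695.3 -84.4   0. ]
top sieve_cup [181.2 248.6] 0.56 [455.6 374.4   0. ]
top scoop [188.5 182.2] 0.9 [660.9 365.8   0. ]
scene pocket [334.7 280.8] 0.81 [483.   12.7  12. ]
scene pocket [218.4 311.7] 0.43 [ 434.9 -270.6   12.
[... 236 characters left out ...]
ge [405.  190.7] 0.96 [492.7 179.7 240. ]
scene liner [290.  337.1] 0.74 [ 568.3 -152.6    0. ]
scene disc [172.6 345.4] 0.63 [ 463.9 -387.5    0. ]
scene spacer1 [265.5 292.5] 0.94 [ 429.8 -150.7    5. ]
scene spacer1 [120.7 324. ] 0.8 [ 356.9 -474.3    5. ]
scene spacer1 [166.3 269.7] 0.79 [ 243.4 -341.     5. ]
scene spacer1 [216.3 314.2] 0.77 [ 434.  -276.5    5. ]
scene spacer1 [222.5 276. ] 0.74 [ 330.5 -223.8    5. ]
scene spacer1 [171.3 304.9] 0.73 [ 358.3 -360.     5. ]
scene spacer1 [194.3 384.5] 0.65 [ 578.6 -374.     5. ]
scene bone1 [289.9 413. ] 0.79 [ 723.5 -229.     0. ]
scene bone1 [347.1 370.5] 0.78 [699.9 -82.9   0. ]
scene scoop [494.5 279.8] 0.84 [665.5 377.9   0. ]
1.25
```

The scene view shows the lamp over the nest at (341,240), the liner at (290,333) and the steel disc at (172,342). There are seven or eight flat discs:
- **Amber:** (267,293), (219,314), (235,361), (195,384)
- **Purple:** (168,268), (225,275), (170,303)
- **Turquoise:** (121,323)

I'll confirm the colours in an enlarged crop.

Run:
```python
from h import *
p=cv2.imread("pics/scene0.png")
c=cv2.resize(p[250:410,90:310],None,fx=3.6,fy=3.6,interpolation=cv2.INTER_CUBIC); cv2.imwrite("pics/crop0.png",c)
hsv=cv2.cvtColor(p,cv2.COLOR_BGR2HSV)
for u,v in [(267,293),(219,314),(235,361),(195,384),(168,268),(225,275),(170,303),(121,323)]: print((u,v),hsv[v,u],p[v,u])
```

```text
(267, 293) [ 15 225 121] [ 14  67 121]
(219, 314) [ 15 232 121] [ 11  65 121]
(235, 361) [ 16 214 186] [ 30 112 186]
(195, 384) [ 16 215 186] [ 29 112 186]
(168, 268) [144 156 139] [139  54 121]
(225, 275) [143 162  88] [88 32 75]
(170, 303) [143 165  88] [88 31 74]
(121, 323) [ 87 209 100] [ 92 100  18]
```

View pics/crop0.png

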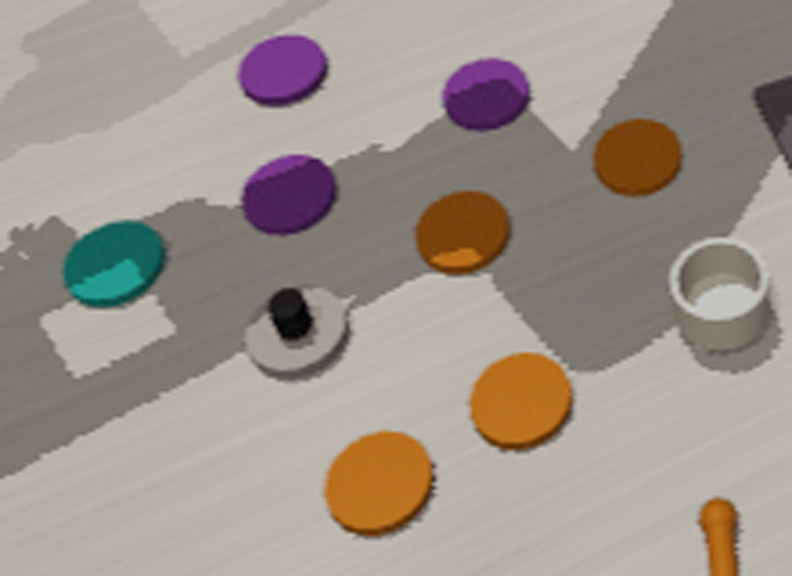

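The crop confirms four amber discs (hue 15–16, two of them in shadow). The purple and turquoise discs are look-alikes, and the steel disc lies knob up. Next I triangulate the station and take a wrist view above the nest.

```bash
cat >> h.py <<'E'
def tri(ps,uvs):
    A=np.zeros((3,3));b=np.zeros(3);L=[]
    for p,uv in zip(ps,uvs):
        c,d=ray(p,uv);d=d/np.linalg.norm(d);M=np.eye(3)-np.outer(d,d);A+=M;b+=M@c
    return np.linalg.solve(A,b)
E
python3 - <<'E'
from h import *
t=manip.read_camera("top"); s=manip.read_camera("scene")
for n in ["lamp_handle","lamp_hinge","pocket","liner"]:
    a=manip.pinpoint(t,n)[0]["uv"];b=manip.pinpoint(s,n)[0]["uv"]; print(n,np.round(tri([t,s],[a,b]),1))
print(manip.tip_extent)
manip.move_gripper(60); print(manip.tip_extent,manip.current_grip_width())
for yaw in [0,.1,.5,1.1,1.57,-1.57,-.5]:
    for P in [[512,4,243],[655,111,243],[480,0,100]]:
        q=manip.solve_ik(P,down(yaw)); print(yaw,P,None if q is None else np.round(q,2))
print(manip.current_time_s())
E
```

```text
lamp_handle [509.6   2.  232.5]
lamp_hinge [502.9 165.7 243.5]
pocket [478.3   3.7   6.5]
liner [ 563.6 -155.    12.5]
22.0
22.0 60.08131572044854
0 [512, 4, 243] [-0.21  0.39  1.72 -0.    1.03 -0.21]
0 [655, 111, 243] [ 0.    0.59  1.34 -0.    1.21  0.  ]
0 [480, 0, 100] [-0.23  0.6   1.92 -0.    0.62 -0.23]
0.1 [512, 4, 243] [-0.21  0.39  1.72 -0.    1.03 -0.31]
0.1 [655, 111, 243] [ 0.    0.59  1.34 -0.    1.21 -0.1 ]
0.1 [480, 0, 100] [-0.23  0.6   1.92 -0.    0.62 -0.33]
0.5 [512, 4, 243] [-0.21  0.39  1.72 -0.    1.03 -0.71]
0.5 [655, 111, 243] [ 0.    0.59  1.34 -0.    1.21 -0.5 ]
0.5 [480, 0, 100] [-0.23  0.6   1.92 -0.    0.62 -0.73]
1.1 [512, 4, 243] [-0.21  0.39  1.72 -0.    1.03 -1.31]
1.1 [655, 111, 243] [ 0.    0.59  1.34 -0.    1.21 -1.1 ]
1.1 [480, 0, 100] [-0.23  0.6   1.92 -0.    0.62 -1.33]
1.57 [512, 4, 243] [-0.21  0.39  1.72 -0.    1.03 -1.78]
1.57 [655, 111, 243] [ 0.    0.59  1.34 -0.    1.21 -1.57]
1.57 [480, 0, 100] [-0.23  0.6   1.92 -0.    0.62 -1.8 ]
-1.57 [512, 4, 243] [-0.21  0.39  1.72 -0.    1.03  1.36]
-1.57 [655, 111, 243] [ 0.    0.59  1.34 -0.    1.21  1.57]
-1.57 [480, 0, 100] [-0.23  0.6   1.92 -0.    0.62  1.34]
-0.5 [512, 4, 243] [-0.21  0.39  1.72 -0.    1.03  0.29]
-0.5 [655, 111, 243] [ 0.    0.59  1.34 -0.    1.21  0.5 ]
-0.5 [480, 0, 100] [-0.23  0.6   1.92 -0.    0.62  0.27]
2.125
```

```bash
cat >> h.py <<'E'
def wshot(name=None):
    P=np.array(manip.current_tool_pos()); q=np.array(manip.current_eef_rot())
    p=manip.read_camera("wrist"); p["Rt"]=Rn.from_quat([q[1],q[2],q[3],q[0]]).as_matrix(); p["P"]=P
    if name: cv2.imwrite("pics/"+name+".png",p["img"])
    return p
def wray(p,uv):
    K=np.array(p["intrinsics"]); T=np.array(p["tool_from_camera"])
    x=np.array([(uv[0]-K[0,2]),(uv[1]-K[1,2])]); r=np.hypot(*x); th=r/K[0,0]
    d=np.array([*(x/max(r,1e-9)*np.sin(th)),np.cos(th)])
    return p["P"]+p["Rt"]@T[:3,3], p["Rt"]@T[:3,:3]@d
def wz(p,uv,z):
    c,d=wray(p,uv); return c+d*(z-c[2])/d[2]
def wproj(p,X):
    K=np.array(p["intrinsics"]); T=np.array(p["tool_from_camera"])
    c=T[:3,:3].T@(p["Rt"].T@(np.array(X,float)-p["P"])-T[:3,3])
    th=np.arctan2(np.hypot(c[0],c[1]),c[2]); e=c[:2]/np.hypot(c[0],c[1])
    return np.array([K[0,2],K[1,2]])+K[0,0]*th*e
E
python3 - <<'E'
from h import *
manip.reach([510,3,330],down(0.1))
w=wshot("w1")
for n,z in [("lamp_handle",240),("lamp_hinge",240)]:
    for d in manip.pinpoint(w,n): print(n,np.round(d["uv"]),round(d["score"],2),np.round(wz(w,d["uv"],z),1))
print(manip.current_time_s(), manip.current_tool_pos())
E
```

```text
lamp_handle [331. 263.] 0.57 [ 5.171e+02 -1.000e-01  2.400e+02]
4.5583 [510.13579245   2.25287616 329.82143278]
```

View pics/w1.png

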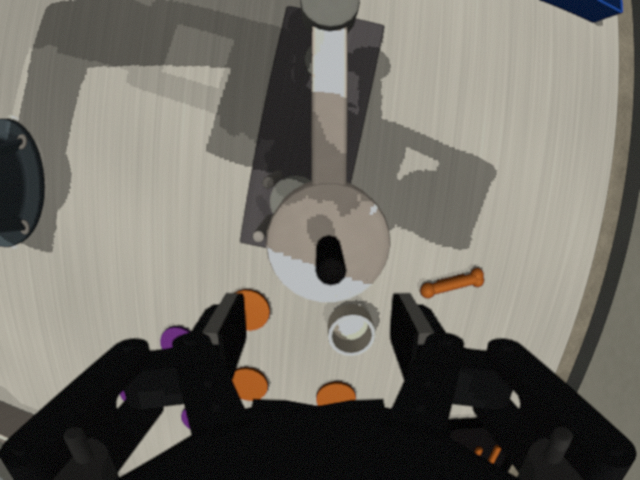

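The wrist view shows the handle at (331,263), the lamp arm pointing up to the hinge boss at (330,5), and the liner at (352,330). Now I swing the lamp with the handle caged between the jaws.

Run:
```python
from h import *
from scipy.spatial.transform import Rotation
H=np.array([499,168.]); 
h0=np.array([515.5,0.]); 
manip.reach([*h0,320],down(0.1))
print(manip.line_to([*h0,244],max_force=8)); 
a0=np.arctan2(*(h0-H)[::-1]); 
for da in np.arange(0.12,1.13,0.12):
    a=a0+da; P=H+170*np.array([np.cos(a),np.sin(a)])
    # lead: TCP on the radius circle
    r=manip.line_to([*P,244],frame=down(0.1+da),velocity=140,max_force=20)
    print(round(da,2),r,np.round(manip.current_contact_force(),1),end=' ')
    if r: break
print(manip.current_time_s(), manip.current_tool_pos())
t=manip.read_camera("top"); cv2.imwrite("pics/t1.png",t["img"])
w=wshot("w2")
```

```text
False
0.12 False [-0.2 -1.2 -0. ] 0.24 False [-0.6 -0.8 -0. ] 0.36 False [-0.6 -0.2 -0.2] 0.48 False [0.2 0.2 0.3] 0.6 False [ 0.1 -0.  -0.6] 0.72 False [ 0.1 -0.3 -0.2] 0.84 False [-0.  -0.  -0.2] 0.96 False [-1.2 -0.5  0. ] 1.08 False [-0.6 -0.1 -0.3] 8.0917 [655.52709924 102.3448452  243.94025687]
```

View pics/w2.png

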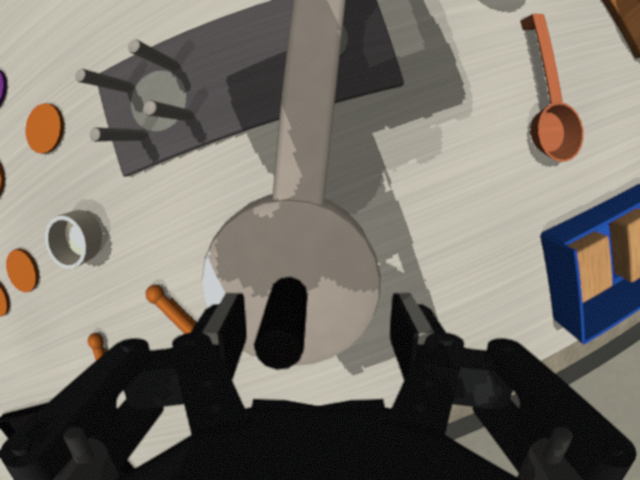

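The lamp followed: the handle is at (282,330), resting against the left finger. I push on to the outer stop under a force limit.

Run:
```python
from h import *
H=np.array([499,168.]); P0=np.array(manip.current_tool_pos())[:2]
a0=np.arctan2(*(P0-H)[::-1])
for da in np.arange(0.04,0.33,0.04):
    a=a0+da; P=H+170*np.array([np.cos(a),np.sin(a)])
    r=manip.line_to([*P,244],frame=down(1.18+da),velocity=60,max_force=6)
    print(round(da,2),r,np.round(manip.current_contact_force(),1))
    if r: break
P=np.array(manip.current_tool_pos()); a=np.arctan2(P[1]-H[1],P[0]-H[0])-0.02
P=H+170*np.array([np.cos(a),np.sin(a)]);manip.line_to([*P,244],velocity=60)
manip.line_to([*P,330])
w=wshot("w3")
for n,z in [("lamp_handle",240)]:
    for d in manip.pinpoint(w,n): print(n,np.round(d["uv"]),round(d["score"],2),np.round(wz(w,d["uv"],z),1))
print(manip.current_time_s(), P)
manip.move_gripper(85)
manip.reach([480,-45,330],down(-0.08))
w=wshot("w4")
for n,z in [("pocket",12),("lamp_handle",240),("liner",0)]:
    for d in manip.pinpoint(w,n): print(n,np.round(d["uv"]),round(d["score"],2),np.round(wz(w,d["uv"],z),1))
```

```text
0.04 False [ 0.7 -0.4 -0.8]
0.08 False [-0.2 -0.2 -0.1]
0.12 False [ 0.3 -0.3  0.6]
0.16 False [ 0.3 -0.3 -0.3]
0.2 True [ 0.5 -0.3  2.2]
lamp_handle [292. 263.] 0.69 [659.2 106.7 240. ]
10.525 [663.36737556 124.60223678]
pocket [318. 163.] 0.82 [4.841e+02 3.000e-01 1.200e+01]
pocket [315. 161.] 0.68 [481.3   2.8  12. ]
lamp_handle [565.  17.] 0.97 [658.6 108.3 240. ]
liner [389. 276.] 0.9 [ 565.3 -152.5    0. ]
```

View pics/w4.png

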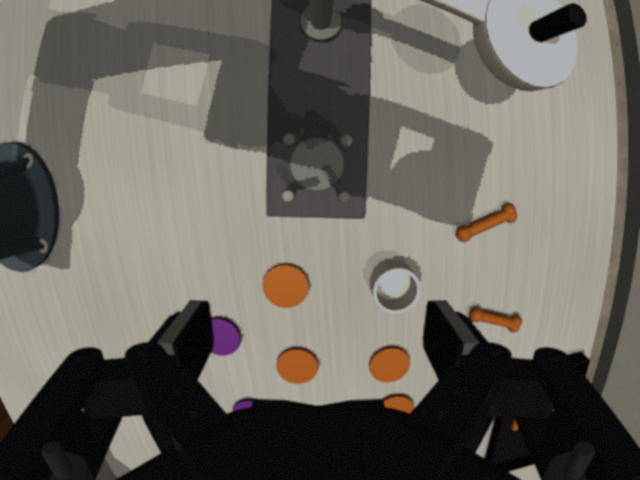

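Run:
```python
from h import *
# put camera nearly above nest at lower height
manip.reach([482,-50,230],down(-0.08)); manip.sleep(0.2)
w=wshot("w5")
c=cv2.resize(w["img"][60:260,200:440],None,fx=3.3,fy=3.0,interpolation=cv2.INTER_CUBIC); cv2.imwrite("pics/w5c.png",c)
for n,z in [("pocket",12)]:
    for d in manip.pinpoint(w,n): print(n,np.round(d["uv"]),round(d["score"],2),np.round(wz(w,d["uv"],z),1))
np.save("w5.npy",dict(P=w["P"],Rt=w["Rt"],K=w["intrinsics"],T=w["tool_from_camera"]),allow_pickle=True)
for sx in(-1,1):
  for sy in (-1,1):print(sx,sy,wproj(w,[481+26.9*sx,1+26.9*sy,102]))
```

```text
pocket [311. 162.] 0.88 [481.5   0.8  12. ]
-1 -1 [272.94390262 209.87438813]
-1 1 [265.28308434 131.5813295 ]
1 -1 [351.17558253 203.56044069]
1 1 [345.63697804 124.71320363]
```

View pics/w5c.png

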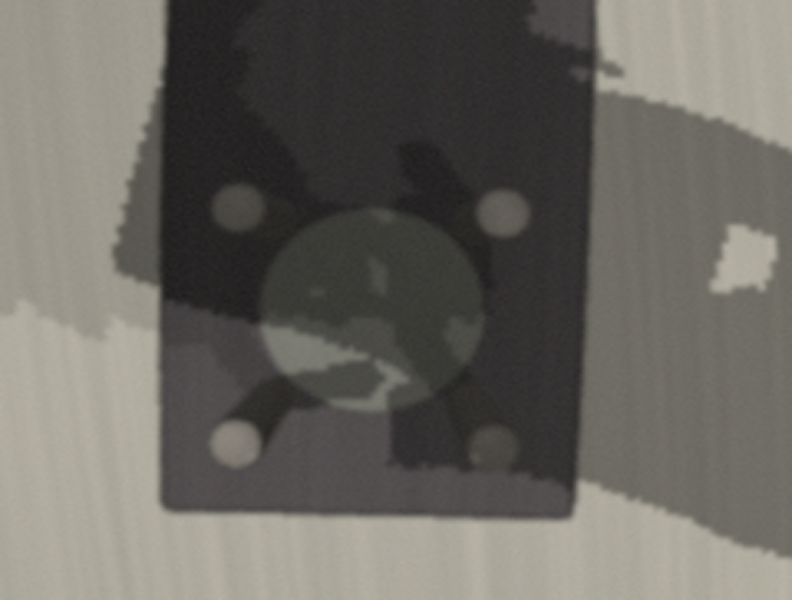

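The crop shows the four post tops at (238,207), (503,213), (236,443) and (493,448), and the pale floor spot between them. I fit the pocket to these.

Run:
```python
from h import *
d=np.load("w5.npy",allow_pickle=True).item(); w=dict(P=d["P"],Rt=d["Rt"],intrinsics=d["K"],tool_from_camera=d["T"])
pts=[wz(w,[200+x/3.3,60+y/3.0],100.5)[:2] for x,y in [(238,207),(503,213),(236,443),(493,448)]]
pts=np.array(pts);print(np.round(pts,1)); c=pts.mean(0)
m=np.array([[-1,1],[1,1],[-1,-1],[1,-1]])*26.9
# similarity fit
q=pts-c; z=(q[:,0]+1j*q[:,1]); mm=m[:,0]+1j*m[:,1]; s=np.vdot(mm,z)/np.vdot(mm,mm)
print("pocket",c,"scale",abs(s),"yaw",np.angle(s), "res",np.round(abs(z-s*mm),1))
# floor spot
pf=wz(w,[200+372/3.3,60+308/3.0],12); print("floor spot",pf)
# plate edges bottom corners at z=12
A=wz(w,[200+163/3.3,60+512/3.],12);B=wz(w,[200+574/3.3,60+518/3.],12);print(A,B,np.arctan2(B[1]-A[1],B[0]-A[0]),np.hypot(*(B-A)[:2]))
```

```text
[[458.7  29.2]
 [512.3  23.4]
 [453.1 -24.5]
 [506.5 -30.1]]
pocket [482.63798095  -0.48822815] scale 1.0014453217895403 yaw -0.10560146517394858 res [0.1 0.  0.1 0.1]
floor spot [ 4.82830539e+02 -1.77131851e-01  1.20000000e+01]
[417.49840084 -58.66317464  12.        ] [535.37587544 -70.24026036  12.        ] -0.09789891088326506 118.4446196813606
```

The pocket is at (482.6, -0.4) with yaw -0.10. The post fit is good to 0.1 mm, and the floor spot and plate edge agree. Next is the liner, with a squeeze in two directions to centre it.

```bash
cat >> h.py <<'E'
PK=np.array([482.7,-0.4]); YAW=-0.10
def look(xy,thing,z,name=None,zt=230,crop=True):
    manip.reach([xy[0],xy[1]-50,zt],down(YAW)); manip.sleep(0.15)
    w=wshot(name); out=[]
    for d in manip.pinpoint(w,thing):
        X=wz(w,d["uv"],z); out.append((X[:2],d["score"],d["uv"]))
    return w,out
def amber(w,z=10):
    """amber blobs (top faces) -> centroid on plane z, area"""
    hsv=cv2.cvtColor(w["img"],cv2.COLOR_BGR2HSV); m=cv2.inRange(hsv,(9,140,60),(22,255,255))
    m=cv2.morphologyEx(m,cv2.MORPH_OPEN,np.ones((3,3)))
    cs,_=cv2.findContours(m,cv2.RETR_EXTERNAL,cv2.CHAIN_APPROX_NONE); o=[]
    for c in cs:
        if cv2.contourArea(c)<250: continue
        pts=np.array([wz(w,p[0],z)[:2] for p in c]).astype(np.float32)
        (x,y),(a,b),_=cv2.fitEllipse(pts); (u,v),_=cv2.minEnclosingCircle(c)
        o.append((np.array([x,y]),a,b,(u,v)))
    return o
E
python3 - <<'E'
from h import *
w,o=look([566,-152],"liner",0,"w6")
for x in o: print(np.round(x[0],1),round(x[1],2),np.round(x[2]))
for x in amber(w): print(np.round(x[0],1),np.round(x[1:3],1),np.round(x[3]))
print(manip.current_time_s())
E
```

```text
[ 563.1 -154.3] 0.66 [312. 168.]
[ 574.1 -372.8] [57.4 59.1] [343. 372.]
[ 434.6 -270.9] [53.  57.5] [200. 300.]
[ 564.2 -284.6] [57.2 59. ] [327. 300.]
[ 729.6 -232.5] [ 20.8 117.2] [477. 231.]
[ 431.  -151.3] [57.1 58.8] [177. 182.]
[704.1 -84.9] [ 20.7 117.7] [448.  90.]
13.8917
```

View pics/w6.png

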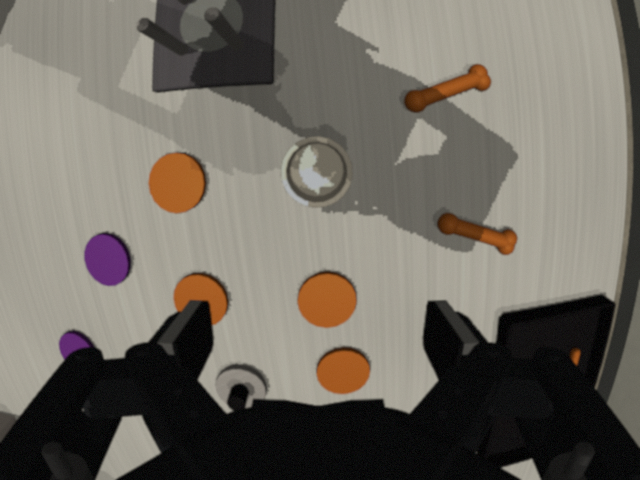

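The liner's rim is centred near (317,172). The ambers are cleanly segmented at (177,182), (201,300), (327,300) and (343,371).

```bash
cat >> h.py <<'E'
def grasp2(xy,zt,g=25,zap=None,first=None):
    """squeeze at YAW+90 deg then final grip at YAW, at TCP height zt"""
    zap=zap or zt+50
    manip.move_gripper(85)
    manip.reach([*xy,zap],down(YAW+np.pi/2)); r=manip.line_to([*xy,zt],max_force=15)
    if r: print("contact on descent",manip.current_tool_pos())
    manip.move_gripper(40,g); print("w1",manip.current_grip_width())
    manip.move_gripper(85)
    manip.line_to([*xy,zap]); manip.reach([*xy,zap],down(YAW)); manip.line_to([*xy,zt],max_force=15)
    manip.move_gripper(40,g); print("w2",manip.current_grip_width())
E
python3 - <<'E'
from h import *
w=wshot(); rc=wz(w,[317,172],44)[:2]; print("rim est",rc)
xy=(rc+np.array([563.1,-154.3]))/2
grasp2(xy,46,g=30,zap=110)
print("liner grasp",xy,manip.current_tool_pos(),manip.current_time_s())
manip.line_to([*xy,190],velocity=200)
print(manip.current_grip_width(),manip.current_contact_force())
E
```

```text
rim est [ 567.98516957 -156.24514028]
w1 58.490168771788476
w2 59.63905714946929
liner grasp [ 565.54258479 -155.27257014] [ 566.50285179 -155.66734785   47.69276565] 19.75
59.481493958966716 [ 0.27212113  0.02252144 -0.79806262]
```

Run:
```python
from h import *
manip.line_to([*PK,190],velocity=250); manip.sleep(0.3); print(manip.current_tool_pos())
w=wshot("w7")
manip.line_to([*PK,160],velocity=100); manip.sleep(0.2); print(manip.current_tool_pos(),manip.current_contact_force())
print(manip.line_to([*PK,135],velocity=40,max_force=6),manip.current_tool_pos(),manip.current_contact_force())
```

```text
[483.27433922  -1.31860095 189.91567495]
[483.19896885  -0.50865555 160.5931524 ] [ 0.02183223 -0.33492359 -1.09544293]
False [ 4.82779931e+02 -4.23924763e-01  1.34914620e+02] [-0.20923647  0.19224568 -1.83366605]
```

View pics/w7.png

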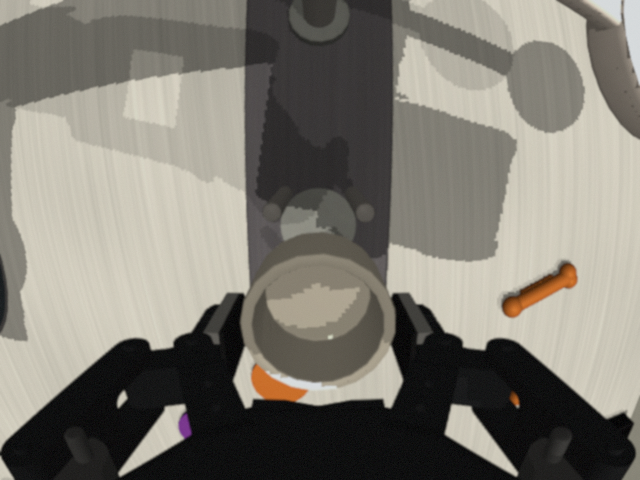

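The view shows the liner held square at (317,320), with the two far posts at (273,213) and (365,213) symmetric about it. It is already 15 mm between the posts without contact, so I continue down.

Run:
```python
from h import *
r=manip.line_to([*PK,57.5],velocity=50,max_force=5);manip.sleep(.2);print(r,np.mean([manip.current_tool_pos() for _ in range(5)],0),manip.current_contact_force())
w=wshot("w8")
```

```text
True [ 4.82597589e+02 -3.44191829e-01  5.97349414e+01] [-1.2877465  -0.27507783  5.91213543]
```

View pics/w8.png

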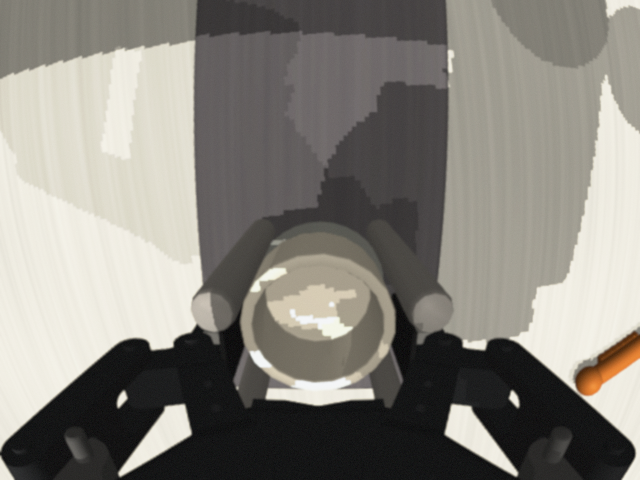

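The liner met the floor at TCP z 59.7, which is 12 + 47.7 as expected. I release it and go to the first amber spacer.

Run:
```python
from h import *
manip.move_gripper(80); manip.line_to([*PK,190],velocity=200)
manip.move_gripper(85)
w,o=look([431,-152],"spacer1",5,"w9")
A=amber(w); 
for x in A: print(np.round(x[0],1),np.round(x[1:3],1),np.round(x[3]))
t=min(A,key=lambda x:np.hypot(*(x[0]-[431,-152])))[0]
manip.reach([*t,80],down(YAW)); r=manip.line_to([*t,10],velocity=40,max_force=5)
print("touch",r,np.mean([manip.current_tool_pos() for _ in range(5)],0),manip.current_contact_force(),manip.current_time_s())
```

```text
[ 803.9 -435.8] [18.6 88.2] [600. 362.]
[ 844.6 -436.5] [19.  91.4] [619. 356.]
[ 432.3 -273.9] [57.1 58.6] [328. 289.]
[ 563.6 -283. ] [52.9 60.8] [453. 284.]
[ 729.7 -232.4] [ 20.7 116.9] [578. 223.]
[ 429.9 -151.4] [57.  57.3] [313. 165.]
[704.1 -85. ] [ 21.  115.3] [559.  92.]
touch False [ 429.98161919 -151.51248844   10.20370176] [ 0.38764116 -0.15434141  0.30334432] 29.9417
```

View pics/w9.png

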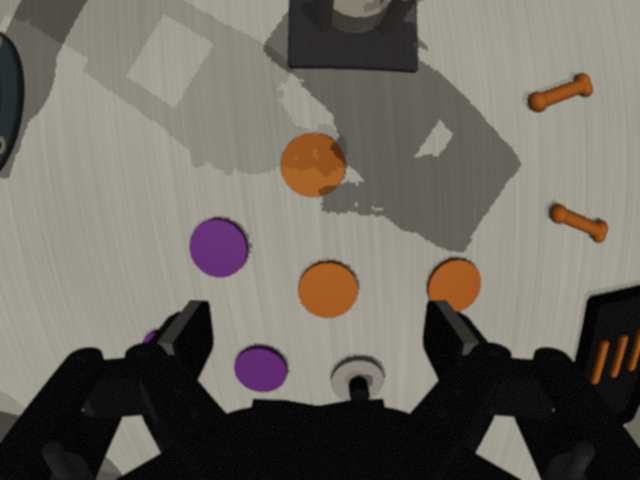

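Run:
```python
from h import *
P=np.array([429.9,-151.5])
manip.line_to([*P,24]); manip.move_gripper(68)
r=manip.line_to([*P,9],velocity=25,max_force=4)
z=np.mean([manip.current_tool_pos() for _ in range(8)],0)[2]
print("touch",r,z,manip.current_contact_force())
manip.line_to([*P,z+4]);manip.sleep(.1);print(manip.current_contact_force())
```

```text
touch True 14.91704735445167 [-0.46590347 -0.25729393  5.68854647]
[-0.16190027 -0.36868126 -0.08796059]
```

At 68 mm opening the tips extend about 15 mm, so I grip at TCP z=20, which leaves the tips about 3 mm above the counter.

```bash
cat >> h.py <<'E'
def place(off,level,lift=190,tol=5):
    """held part, TCP 'off' above its underside; level=height of the seat above counter"""
    P=np.array(manip.current_tool_pos())[:2]
    manip.line_to([*P,lift],velocity=200)
    gw=manip.current_grip_width(); print("held width",round(gw,1))
    manip.line_to([*PK,lift],velocity=250)
    manip.line_to([*PK,max(level,104)+off+8],velocity=150); manip.sleep(.15)
    w=wshot()
    r=manip.line_to([*PK,level+off-3],velocity=45,max_force=tol)
    z=np.mean([manip.current_tool_pos() for _ in range(6)],0)
    print("placed",r,np.round(z,1),"expected z",level+off,np.round(manip.current_contact_force(),1))
    return r,z
def release(level_z):
    manip.move_gripper(76); manip.line_to([*PK,190],velocity=200); manip.move_gripper(85)
E
python3 - <<'E'
from h import *
P=np.array([429.9,-151.5])
manip.move_gripper(85); 
grasp2(P,20,g=30,zap=60)
z=np.mean([manip.current_tool_pos() for _ in range(6)],0); print(z)
manip.line_to([*P,60]); w=wshot("w10"); print(manip.current_grip_width(),manip.current_time_s())
E
```

```text
w1 58.245128352356744
w2 58.249459407485055
[ 430.26404066 -151.73170646   21.12522326]
58.11381709695881 37.4833
```

View pics/w10.png

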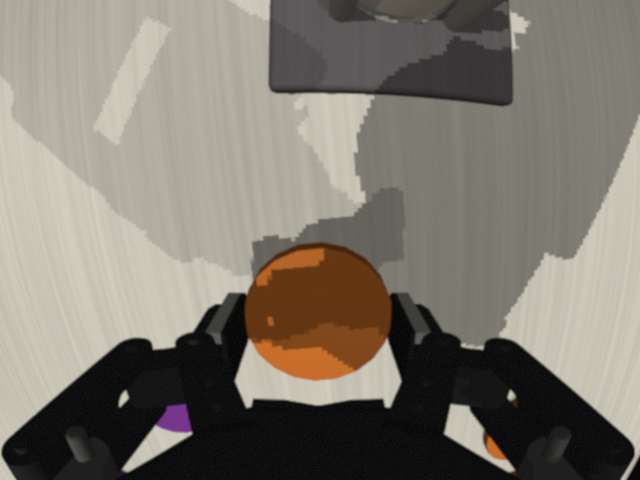

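The spacer is held level and centred at (318,312).

Run:
```python
from h import *
r,z=place(21,56)
w=wshot("w11"); print(manip.current_time_s())
```

```text
held width 58.0
placed True [ 4.826e+02 -4.000e-01  7.720e+01] expected z 77 [-0.6  0.6  4.9]
40.9917
```

View pics/w11.png

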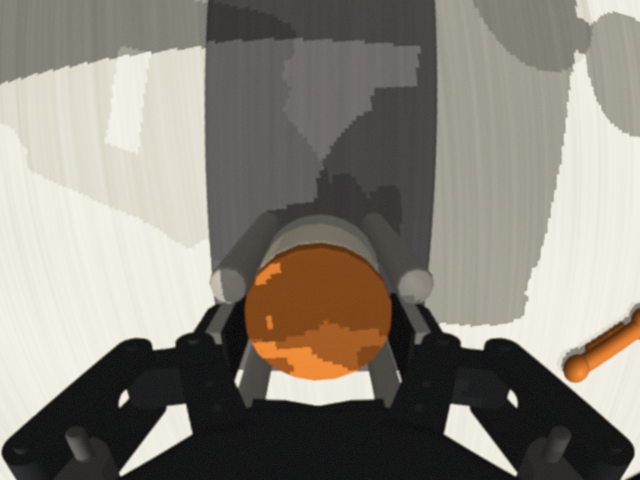

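Seated on the liner. I repeat this for the second spacer.

```bash
sed -i 's/^def grasp2.*/def grasp2(xy,zt,g=25,zap=None,op=74):/; s/manip.move_gripper(85)$/manip.move_gripper(op)/' h.py; sed -i 's/manip.line_to(\[\*PK,190\],velocity=200); manip.move_gripper(op)/manip.line_to([*PK,190],velocity=200)/' h.py; sed -n '/def grasp2/,$p' h.py
cat >> h.py <<'E'
def do_spacer(guess,level,tag):
    w,o=look(guess,"spacer1",5,"look"+tag)
    A=[x for x in amber(w) if 52<x[1]<64 and 52<x[2]<64 and np.hypot(*(x[0]-PK))>80]
    for x in A: print(np.round(x[0],1),np.round(x[1:3],1),np.round(x[3]))
    t=min(A,key=lambda x:np.hypot(*(x[0]-guess)))[0]; print("target",t)
    if np.hypot(*(t-guess))>40: print("moved?"); return
    grasp2(t,20.5,g=30,zap=60)
    if manip.current_grip_width()<55: print("MISS"); return
    z=np.mean([manip.current_tool_pos() for _ in range(6)],0)[2]
    r,p=place(z,level); wshot("pl"+tag); print(manip.current_time_s())
    return r,p
E
python3 - <<'E'
from h import *
release(0)
do_spacer(np.array([432.3,-273.9]),66,"2")
E
```

```text
def grasp2(xy,zt,g=25,zap=None,op=74):
    """squeeze at YAW+90 deg then final grip at YAW, at TCP height zt"""
    zap=zap or zt+50
    manip.move_gripper(op)
    manip.reach([*xy,zap],down(YAW+np.pi/2)); r=manip.line_to([*xy,zt],max_force=15)
    if r: print("contact on descent",manip.current_tool_pos())
    manip.move_gripper(40,g); print("w1",manip.current_grip_width())
    manip.move_gripper(op)
    manip.line_to([*xy,zap]); manip.reach([*xy,zap],down(YAW)); manip.line_to([*xy,zt],max_force=15)
    manip.move_gripper(40,g); print("w2",manip.current_grip_width())
def place(off,level,lift=190,tol=5):
    """held part, TCP 'off' above its underside; level=height of the seat above counter"""
    P=np.array(manip.current_tool_pos())[:2]
    manip.line_to([*P,lift],velocity=200)
    gw=manip.current_grip_width(); print("held width",round(gw,1))
    manip.line_to([*PK,lift],velocity=250)
    manip.line_to([*PK,max(level,104)+off+8],velocity=150); manip.sleep(.15)
    w=wshot()
    r=manip.line_to([*PK,level+off-3],velocity=45,max_force=tol)
    z=np.mean([manip.current_tool_pos() for _ in range(6)],0)
    print("placed",r,np.round(z,1),"expected z",level+off,np.round(manip.current_contact_force(),1))
    return r,z
def release(level_z):
    manip.move_gripper(76); manip.line_to([*PK,190],velocity=200)
[ 573.1 -373.8] [57.3 58.6] [462. 254.]
[ 562.9 -285.8] [57.1 58.3] [451. 167.]
[ 432.5 -275.1] [57.  57.3] [314. 166.]
target [ 432.47189331 -275.05310059]
w1 57.96625553051339
w2 58.59619212005327
held width 58.6
placed True [ 4.824e+02 -4.000e-01  8.760e+01] expected z 87.57298265654147 [ 0.1 -0.1  4.6]
52.6417
```

```bash
python3 -c "
import cv2,numpy as np
cv2.imwrite('pics/m2.png',cv2.resize(np.hstack([cv2.imread('pics/look2.png'),cv2.imread('pics/pl2.png')]),(800,300)))"
```

```text
(no output)
```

View pics/m2.png

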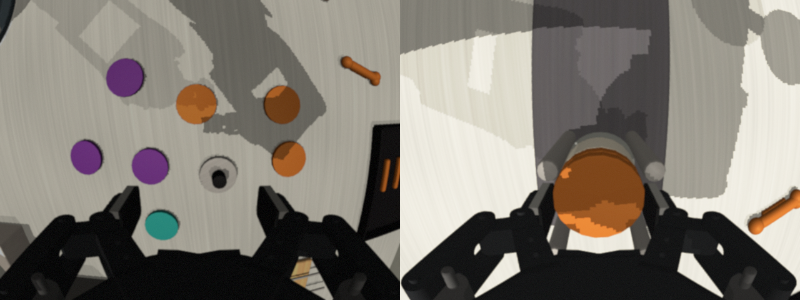

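The left view shows the target amber at (196,103), the other two ambers to its right and the look-alikes to its left. On the right, the second spacer is seated at the expected height. Next, the third.

```bash
python3 - <<'E'
from h import *
release(0)
do_spacer(np.array([562.9,-285.8]),76,"3")
E
python3 -c "
import cv2,numpy as np
cv2.imwrite('pics/m3.png',cv2.resize(np.hstack([cv2.imread('pics/look3.png'),cv2.imread('pics/pl3.png')]),(800,300)))"
```

```text
[ 574.2 -373.7] [57.1 58.1] [335. 256.]
[ 564.  -285.8] [57.  57.2] [315. 165.]
target [ 564.04193115 -285.75772095]
w1 58.20556415968574
w2 58.32496165361343
held width 58.2
placed True [ 4.824e+02 -3.000e-01  9.760e+01] expected z 97.72133842006826 [-0.5  0.3  4.8]
64.15
```

View pics/m3.png

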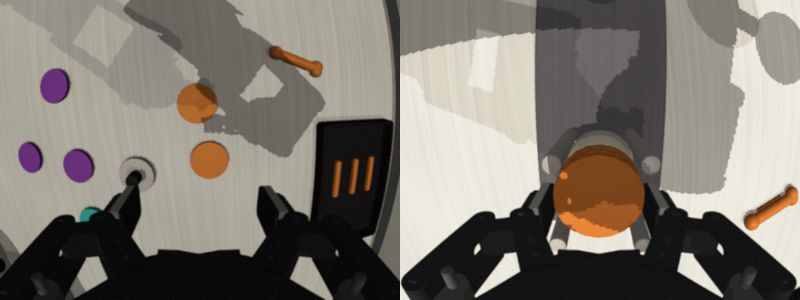

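The target amber was at (196,103) in the left view. The third spacer is seated at the right height between the posts. The last amber is at (210,160).

```bash
python3 - <<'E'
from h import *
release(0)
do_spacer(np.array([574.2,-373.7]),86,"4")
E
python3 -c "
import cv2,numpy as np
cv2.imwrite('pics/m4.png',cv2.resize(np.hstack([cv2.imread('pics/look4.png'),cv2.imread('pics/pl4.png')]),(800,300)))"
```

```text
[ 574.3 -374.7] [56.9 57.2] [313. 166.]
target [ 574.31817627 -374.71615601]
w1 58.15399393591443
w2 58.15378084758941
held width 57.9
placed True [ 4.822e+02 -3.000e-01  1.075e+02] expected z 107.84477357779399 [-0.   0.9  4.6]
76.0667
```

View pics/m4.png

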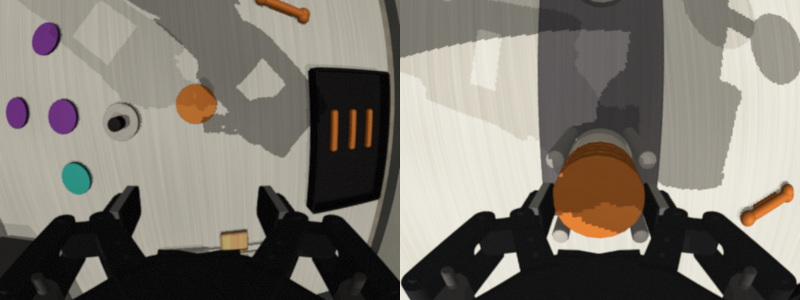

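All four spacers are seated. I release, check the stack from above, and look at the steel disc.

```bash
python3 - <<'E'
from h import *
release(0)
manip.move_gripper(85)
manip.reach([PK[0],PK[1]-50,230],down(YAW)); manip.sleep(.1); w=wshot("w12")
for x in amber(w,96): print("stack top",np.round(x[0],1),np.round(x[1:3],1))
w,o=look([457,-385],"disc",0,"w13",zt=230)
for x in o: print(np.round(x[0],1),round(x[1],2),np.round(x[2]))
print(manip.current_time_s())
E
python3 -c "
import cv2,numpy as np
cv2.imwrite('pics/m5.png',cv2.resize(np.hstack([cv2.imread('pics/w12.png'),cv2.imread('pics/w13.png')]),(800,300)))
cv2.imwrite('pics/m6.png',cv2.resize(cv2.imread('pics/w13.png')[100:240,220:420],None,fx=4,fy=4,interpolation=cv2.INTER_CUBIC))"
```

```text
stack top [ 651.1 -162.7] [14.5 49.1]
stack top [648.2 -59.8] [17.  86.9]
stack top [481.1  -1.4] [58.3 58.7]
[ 459. -389.] 0.8 [316. 168.]
79.4
```

View pics/m5.png

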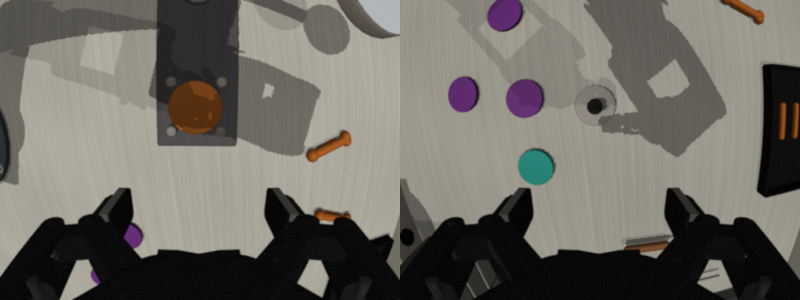

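View pics/m6.png

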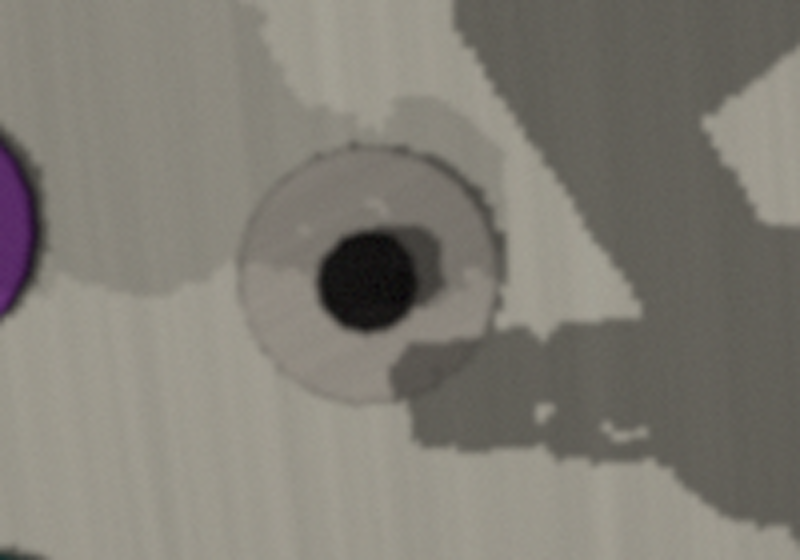

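The disc's rim centre is at full-image (312,168). The stack top is centred at (481.1,-1.4), within 2 mm of the pocket. I grip the knob.

Run:
```python
from h import *
w=wshot(); a=wz(w,[312,168.5],12)[:2]; print(a)
def g(yaw):
    manip.reach([*a,100],down(yaw)); r=manip.line_to([*a,38],velocity=100,max_force=10); print(r)
    manip.move_gripper(10,40); print(manip.current_grip_width())
manip.move_gripper(55); g(YAW+np.pi/2); manip.move_gripper(55); manip.line_to([*a,100]); g(YAW)
z=np.mean([manip.current_tool_pos() for _ in range(6)],0); print(z)
manip.line_to([*a,100]); wshot("w14"); print(manip.current_grip_width(),manip.current_time_s())
open("dz","w").write(str(z[2]))
```

```text
[ 455.7403499  -388.60773044]
False
20.555222806042057
False
20.55103678221056
[ 456.1743118  -389.00836784   38.92729251]
20.35881660256514 86.5667
```

View pics/w14.png

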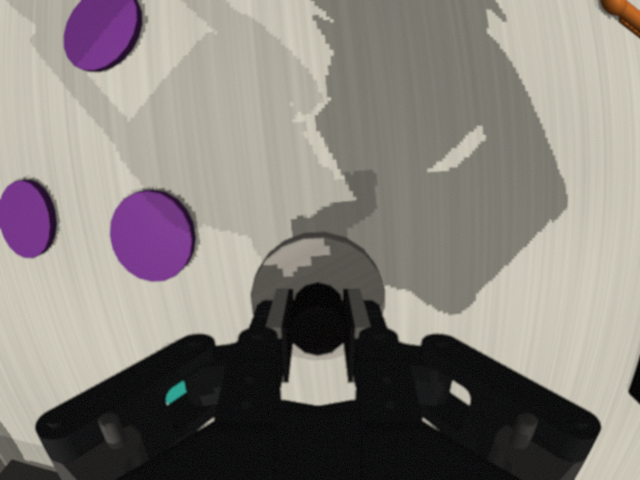

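The disc is held by its knob, level and centred at (318,318). I place it.

Run:
```python
from h import *
r,z=place(float(open("dz").read()),96,lift=220)
wshot("w15"); print(manip.current_time_s())
```

```text
held width 20.2
placed True [ 4.830e+02 -4.000e-01  1.343e+02] expected z 134.9272925087489 [0.1 0.1 0.8]
90.275
```

View pics/w15.png

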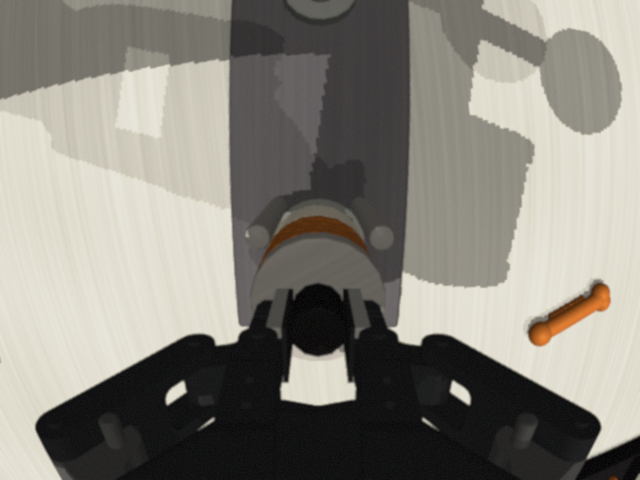

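The disc is seated at the expected height. I release it gently and inspect.

Run:
```python
from h import *
manip.move_gripper(50); manip.line_to([*PK,260],velocity=150)
manip.reach([PK[0],PK[1]-60,270],down(YAW)); manip.sleep(.1); w=wshot("w16")
for n,z in [("disc",96),("lamp_handle",240)]:
    for d in manip.pinpoint(w,n): print(n,np.round(d["uv"]),round(d["score"],2),np.round(wz(w,d["uv"],z),1))
s=manip.read_camera("scene"); cv2.imwrite("pics/s2.png",s["img"])
cv2.imwrite("pics/m7.png",cv2.resize(np.hstack([w["img"][60:300,160:480],s["img"][150:390,200:520]]),(800,300)))
```

```text
disc [312. 158.] 0.73 [481.6  -3.7  96. ]
```

View pics/m7.png

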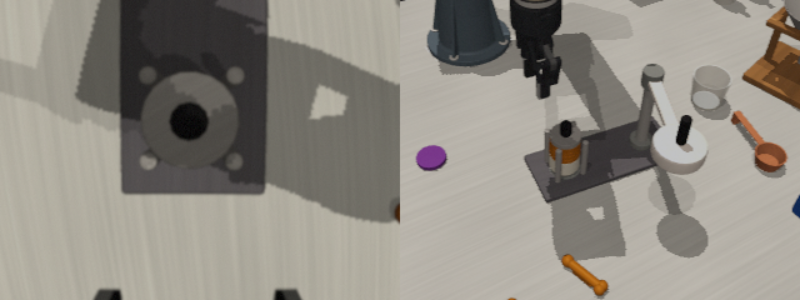

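The disc sits knob up between the four posts, and the lamp is still at its outer stop. I swing it back.

Run:
```python
from h import *
H=np.array([499.7,168.7]); ai=-np.pi/2-0.10
pt=lambda q: H+170*np.array([np.cos(ai+q),np.sin(ai+q)])
manip.reach([*pt(1.28),330],down(YAW+1.28)); manip.sleep(.1)
w=wshot()
for d in manip.pinpoint(w,"lamp_handle"): print(np.round(wz(w,d["uv"],240),1),pt(1.28))
print(manip.line_to([*pt(1.28),244],max_force=8))
for q in list(np.arange(1.16,0.07,-0.12))+[0.05,0.02,-.01,-.04,-.07,-.1,-.13]:
    r=manip.line_to([*pt(q),244],frame=down(YAW+q),velocity=120 if q>0.1 else 40,max_force=15 if q>0.1 else 5)
    print(round(q,2),r,np.round(manip.current_contact_force(),1))
    if r: break
print(manip.current_tool_pos(),manip.current_time_s()); wshot("w17")
```

```text
[656.8 105.7 240. ] [656.88302211 103.94277986]
False
1.16 False [ 0.3  0.1 -0.2]
1.04 False [ 0.3 -0.7  0.9]
0.92 False [-0.6  1.1  0. ]
0.8 False [ 0.6 -0.5  0.3]
0.68 False [0.  0.  0.8]
0.56 False [ 0.2 -0.1  0.1]
0.44 False [0.8 0.7 0.3]
0.32 False [-0.1  0.2  0. ]
0.2 False [0.4 0.4 0.1]
0.08 False [ 0.2 -0.7  0.5]
0.05 False [ 0.5 -0.6  0.3]
0.02 False [ 0.4 -0.1 -0.3]
-0.01 False [-0.1  0.1 -0.9]
-0.04 False [-0.4 -0.2  1.4]
-0.07 False [0.2 0.7 0. ]
-0.1 True [ 2.1 -0.6  0.5]
[467.4602451    1.7719475  244.13833294] 99.3083
```

View pics/w17.png

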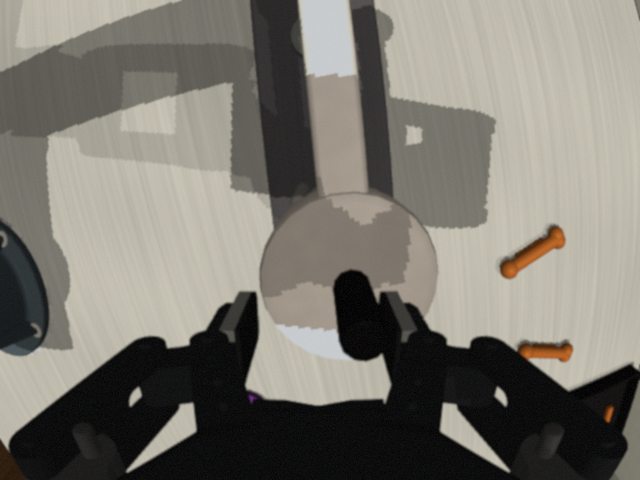

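The right finger holds the handle at (360,320) and the lamp met its inner stop. I back off, lift clear and check everything.

Run:
```python
from h import *
P=np.array(manip.current_tool_pos()); 
manip.line_to([P[0]+5,P[1],244],velocity=50); P[0]+=5
manip.line_to([P[0],P[1],340]); manip.sleep(.1)
w=wshot("w18")
for d in manip.pinpoint(w,"lamp_handle"): print(np.round(wz(w,d["uv"],240),1),d["score"])
manip.reach([330,-330,330],down(YAW)); manip.sleep(.2)
s=manip.read_camera("scene"); cv2.imwrite("pics/s3.png",s["img"])
t=manip.read_camera("top"); cv2.imwrite("pics/t3.png",t["img"])
cv2.imwrite("pics/m8.png",cv2.resize(np.hstack([s["img"][170:350,240:480],t["img"][170:350,200:440]]),(800,300),interpolation=cv2.INTER_CUBIC))
for n in ["bone1","sieve_cup","scoop"]:
    for p in (t,s):
        for d in manip.pinpoint(p,n)[:2]: print(n,np.round(at_z(p,d["uv"],0),0),round(d["score"],2))
print(np.round(manip.current_contact_force(),1),manip.current_time_s())
```

```text
[ 4.836e+02 -2.000e-01  2.400e+02] 0.88
bone1 [696. -81.   0.] 0.69
bone1 [ 726. -236.    0.] 0.68
bone1 [ 726. -225.    0.] 0.74
bone1 [698. -84.   0.] 0.66
sieve_cup [455. 383.   0.] 0.72
sieve_cup [462. 377.   0.] 0.67
scoop [658. 370.   0.] 0.74
scoop [664. 372.   0.] 0.75
[0.3 0.1 0.1] 102.5667
```

View pics/m8.png

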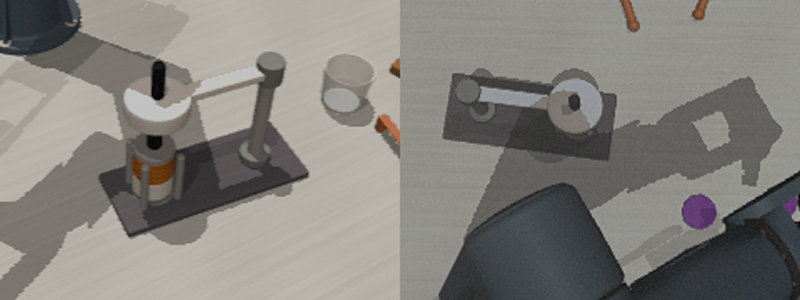

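View pics/s3.png

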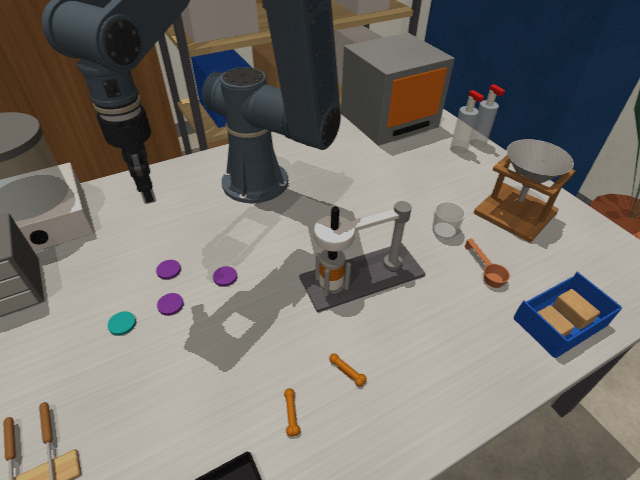

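The final view shows liner, ambers and disc stacked upright at (333,270), with the lamp head directly over them at (335,233). The bystanders and look-alikes are in their starting places, and the robot is clear. The handle reads (483.6,-0.2), over the pocket to within 1 mm. I hand the job in.

```bash
python3 -c "
from plant import manip
manip.finish_job(); print('done')"
```

```text
the job is handed in; nothing more can be done
done
```

The job is handed in; my last checks before that put everything in place. The hand-in itself gives no verdict.

**What I did:** I swung the lamp to its outer stop. Then I stacked the liner (mouth up), all four amber spacers and the steel disc (knob up) between the posts, and swung the lamp back to its inner stop. I left the purple and turquoise look-alikes alone.

**Last checks:**
- **Heights:** each part met its seat within about 0.6 mm of the expected height.
- **Stack position:** with four spacers in, the top of the stack was about 2 mm off the pocket's axis. The detector later put the disc about 3.5 mm off, still inside the 6 mm limit; that reading is less reliable.
- **Lamp:** the handle is within 1 mm of the spot over the nest.
- **Bystanders:** the finger bones, sieve cup and scoop read within about 11 mm of their starting positions. That is the detector's usual scatter, and the pictures show no movement.
- **Robot and time:** the robot stood clear with no force on the tool. The last clock reading was about 103 s of the 210 s allowed.

No check failed. I never saw a part knocked aside.

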